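# Third hand at the assembly fixture: press a hinge bracket against the sprung stop

## Robot

A 6-joint arm with a two-finger parallel gripper is mounted at the origin on the work surface. World frame = base frame: x ahead of the robot, y to its left, z up, the work surface at z = 0. Lengths are in mm, angles in rad, forces in N, time in s.
With the tool pointing down it reaches from about 300 to 775 mm from the base axis. Payload 14.6 kg.
Tool frame: the origin (TCP) lies midway between the tips of the shut fingers; the grasp point (between the pads) lies behind it (manip.grip_depth is the z of the grasp point in the tool frame, in mm); z points along the fingers, y is the line along which they close (so a half turn about z gives the same grasp; the last joint's range is limited). The gripper opens to 94 mm and grips with 3 to 60 N. Pads are 16 mm wide; open, the fingers measure 119 mm over their backs; the gripper's body (75 mm by 177 mm) begins 78 mm behind the grasp point.
Start: joints at [-1.361, 0.3, 1.521, -0, 1.321, -0.067], TCP at [150.297, -529.056, 205.446] pointing down, gripper open.
Joint ranges: [-3.03, 3.03], [-0.79, 2.21], [0.23, 2.52], [-1.04, 4.18], [0, 3.07], [-2.55, 2.55]. Speed limits (rad/s): [2.22, 2.22, 2.57, 3.14, 3.14, 3.14].

## Interface

Orientations are given as [roll, pitch, yaw] about the fixed x, y, z axes, in that order (R = Rz(yaw) Ry(pitch) Rx(roll)).
In Python, from cell import manip, camrig gives the robot as it stands (manip), with the cameras (camrig).
- The arm moves only by the shell command python3 nudge.py 'ROWS' [OPENING] [FORCE]. ROWS is a JSON list of rows, 1 to 5 of them, each an object with the fields dx, dy, dz (the shift in a scale on which 1.0 is 400 mm), wx, wy, wz (a rotation vector in a scale on which 1.0 is pi/2 rad); a field left out counts as zero; each row is the pose to reach, as a shift and turn from the pose commanded when the command began, along the tool's axes at that moment; what a row does not reach only later rows make up. A row lasts 1/10 s, in which the tool goes at most 50 mm and 0.15 rad, less where a joint would pass 70% of its speed; a pose out of reach is approached as far as the arm can. OPENING is the finger opening in mm, set as the command begins (- or left out keeps the last). The fingers move at their own pace and stop on an object; FORCE is the grip in N (left out, the last holds). Time passes only in rows, so rows that do not move let the fingers close. It prints the time, the measured TCP pose, the force, the opening and the grip force at its end. Shift and turn numbers lie between -1 and 1, and a call with a number outside is refused. Input that does not fit is refused with a message, and nothing moves.
- manip.read_state(): the state, without advancing time (a new reading comes with each control period).
- camrig.camera(name): name is "scene" or "top" or "wrist"; returns (picture, depth): 420x560x3 uint8, red, green, blue; 420x560 float32, mm along the optical axis (not along the pixel's ray), 0 where there is no reading.
- camrig.camera_info(name): a dict with "K" (3x3 intrinsics, pixels), "dist" ([k1, k2, p1, p2, k3] as OpenCV has them; the pictures are not rectified), "rvec" (rotation vector, rad) and "tvec" (3), from world to camera coordinates, as OpenCV has them; the wrist camera has in their place "mount" (4x4, takes a point from camera to tool coordinates, whose origin is the TCP and whose axes are the flange's). Camera axes: x right, y down, z forward; pixel columns grow to the right and rows downward; lengths in mm; the calibration is good to about 2 mm. A picture is of the moment at which its call begins: read the wrist's pose just before it. camera_info takes no time and is no camera call.
- manip.sign_off(): hands the job in; it is judged then, once.
The state is a dict: "clock": time; "joints": joint angles; "qd": joint speeds; "effort": joint torques, N m; "eef_pos": TCP position; "eef_rot": TCP orientation; "wrist_force": force on the tool from outside, world axes, zero at the start; "moment": the same for the moment, N m; "finger_gap": finger opening in mm; "finger_force": force on a finger pad.
Only numpy, scipy, OpenCV 4.12 (cv2) and the standard library are available. Lean on these libraries where they do the work, as an engineer would, in place of code of your own. Each camera call takes 0.05 s, during which the arm holds its last target. There are 200 camera calls.

## Task

Take the black hinge bracket out of the carton, set it flat on the bed of the assembly fixture with its flange towards the steel stop pad, and push it squarely and centrally against the sprung pad until the orange pointer stands in the green part of the gauge, never in the red. Be the third hand for the colleague who will screw it on: hold it steady there for two seconds and finish the program while still gripping and pressing it, without letting go. Leave the other fittings in the carton and everything else on the bench where it is.

Things in the scene. Friction and masses are not known exactly. Their poses are not given: they have to be found in the camera images.
- carton: open cardboard carton, 220 (x) by 290 mm (y), 45 mm high, walls and floor 5 mm thick, fixed; origin at the centre of its underside on the work surface (inner floor 5 mm above). Stands on the robot's left or right, the fixture on the other side. Holds the bracket and four other fittings
- bracket: black upright hinge bracket, 130-250 g, in the carton. From above a T: stem 20 mm wide (y), 44 high, x -20 to +20; flange at the +x end (x +19 to +27, 54 wide, 40 high, two brass inserts); round boss at the -x end (26 mm diameter, axis x = -28, 36 high, brass top). Origin on its underside under mid-stem, where to grip across y; z up. Its +x points away from the robot within 45 degrees
- bracket_face (a point): point on the bracket's flat flange front, at its bottom edge, in the middle of its width: 27 mm along the bracket's +x from its origin; axes as the bracket
- fixture: fixed fixture: aluminium bed 220 x 170 mm, top 15 mm above the work surface, x -115 to +105; yellow lines 57 mm apart lead the flange to the steel pad; behind it a blue spring housing (x +75 to +97, 40 above the bed); gauge rail at y = +66, 24 above the bed, x -3 to +43. Origin on the work surface under the pad's front at rest; +x = pressing direction, away from the robot within 20 degrees
- pad: steel stop pad, 72 mm wide (y), 44 high, foot 2 mm above the bed, 12 thick (x 0 to +12), on the spring slide. Origin in its front face (which looks to -x), mid-width, at the level of the bed's top; axes as the fixture. An orange pointer in the plane of its front face reaches over the gauge
- stop (a joint): how far the pad is pushed back along the fixture's +x, m: 0 at rest, end of travel 0.040. Spring: about 2.8 N to start it, then 350 N/m more (7 N at 0.012, 11.2 N at 0.024). Gauge under the pointer: white to 0.012, green 0.012 to 0.024, white to 0.030, red beyond 0.030
- bushing: brass bushing in the carton, 34 mm across, 22 mm high, origin under its centre
- bolt: steel bolt standing on its hexagon head in the carton, head 32 mm across, 40 mm high, origin under its centre
- cap: white plastic cap in the carton, 36 mm across, 24 mm high, origin under its centre
- washer: steel washer lying near the middle of the carton, 24 mm across, 5 mm high, origin under its centre
- driver: screwdriver with a yellow handle lying on the bench beyond the carton and the fixture; to be left alone
- grease_can: can with a red label, 60 mm across, 90 mm high, on the bench beyond the carton and the fixture; to be left alone
- tape_ring: blue plastic ring, 70 mm across, 25 mm high, on the bench to the right of the carton or fixture; to be left alone

How it is judged (in metres and radians):
On the way, in this order (a step that is already met when the one before it is completed fails the run):
1. the bracket is gripped and lifted clear of the carton (height (world z) of bracket above 0.055 m and contact force between the fingers and bracket above 3 N), for 0.2 s.
2. the bracket, held in the gripper flat on the bed, presses squarely and centrally on the pad with the pointer in the green, steadily for nearly two seconds (value of joint stop between 0.012 and 0.024 m and velocity of joint stop between -0.01 and 0.01 m/s and contact force between bracket and pad between 5 and 15 N and contact force between the fingers and bracket above 5 N and x of bracket_face in the frame of pad between -0.005 and 0.003 m and y of bracket_face in the frame of pad between -0.007 and 0.007 m and z of bracket_face in the frame of pad between -0.004 and 0.006 m and angle between the x axis of bracket and the x axis of pad, either way round below 0.12 rad and angle between bracket's own z axis and vertical below 0.12 rad), for 1.8 s.
At the end, for the whole second after the job is handed in: Bracket still held by the fingers, under 6 mm above the bed, upright within 7 deg, flange on the pad, centred within 7 mm, square within 7 deg, pressing with 5 to 15 N so that the stop stands still at 12 to 24 mm (green); the other four fittings in the carton (all of step 2 and x of bushing in the frame of carton between -0.11 and 0.11 m and y of bushing in the frame of carton between -0.145 and 0.145 m and z of each of bushing, bolt, cap, washer in the frame of carton below 0.045 m and x of bolt in the frame of carton between -0.11 and 0.11 m and y of bolt in the frame of carton between -0.145 and 0.145 m and x of cap in the frame of carton between -0.11 and 0.11 m and y of cap in the frame of carton between -0.145 and 0.145 m and x of washer in the frame of carton between -0.11 and 0.11 m and y of washer in the frame of carton between -0.145 and 0.145 m); the arm keeps its last pose, push and grip.
It fails at once if the pad was pushed into the red (over 30 mm) (value of joint stop above 0.03 m).
It fails at once if the driver was moved by more than 30 mm (distance of driver from where it was at the start of the episode above 0.03 m).
It fails at once if the grease can was moved by more than 30 mm (distance of grease_can from where it was at the start of the episode above 0.03 m).
It fails at once if the tape ring was moved by more than 30 mm (distance of tape_ring from where it was at the start of the episode above 0.03 m).
It also fails if it takes over 45 s, if anything falls off the work surface, if the arm or the gripper's body presses on something with over 40 N, if the wrist force passes 120 N, or if a joint passes its speed limit or range.

## Working session

There is one attempt and no reset: what is moved stays moved. The work goes in short steps, Python scripts to look and compute and a shell command to move; the robot and the scene stay as the last step left them, time stands still between calls to the robot, and variables do not carry over. Pictures are saved under pics/ and viewed, at most 10 in all, crops included, and the job is handed in when it is done.

```bash
ls && mkdir -p pics
python3 - <<'E'
from cell import manip, camrig
import cv2
s=manip.read_state();print(s, manip.grip_depth)
for n in("top","scene"):
    im,d=camrig.camera(n);cv2.imwrite(f"pics/{n}0.png",im[:,:,::-1]);import numpy as np;np.save(f"{n}0.npy",d)
    print(n,camrig.camera_info(n))
print(camrig.camera_info("wrist"))
E
```

```text
cell.py
nudge.py
pics
{'clock': 0.0, 'joints': array([-1.36058565e+00,  3.00473600e-01,  1.52159449e+00,  4.48565892e-06,
        1.32068654e+00, -6.66004402e-02]), 'qd': array([ 0.00106057,  0.00037339,  0.000546  ,  0.00083972,  0.00168073,
       -0.00014148]), 'effort': array([ 4.66205471e-03, -5.31802726e+01, -3.52735984e+01,  7.09742121e-02,
        2.45187536e-02, -1.03048460e-04]), 'eef_pos': array([ 150.25188413, -528.80316349,  204.87928362]), 'eef_rot': array([-3.14043354e+00, -8.16665438e-05,  2.76809954e-01]), 'wrist_force': array([-0.31514604,  1.00199373, -0.30703883]), 'moment': array([-0.00147963,  0.02258958,  0.02247878]), 'finger_force': 0.0, 'finger_gap': 93.51793934589857} -18.8
top {'K': array([[400.01440503,   0.        , 285.94113257],
       [  0.        , 400.01440503, 209.69594645],
       [  0.        ,   0.        ,   1.        ]]), 'dist': array([0.03066865, 0.        , 0.        , 0.        , 0.        ]), 'rvec': array([ 2.17715325, -2.12703359,  0.20580404]), 'tvec': array([-113.11720089,  628.29882707,  970.7137465 ])}
scene {'K': array([[467.680775
[... 215 characters left out ...]
rvec': array([ 1.38128315,  2.14918495, -0.88277867]), 'tvec': array([ 337.26071851, -345.9469969 , 1477.45970293])}
{'K': array([[359.41360061,   0.        , 277.46804041],
       [  0.        , 359.41360061, 206.47626055],
       [  0.        ,   0.        ,   1.        ]]), 'dist': array([0.0143687, 0.       , 0.       , 0.       , 0.       ]), 'mount': array([[ 3.21197368e-04, -9.65876513e-01, -2.59002814e-01,
         7.50947179e+01],
       [ 9.99999867e-01,  2.05825868e-04,  4.72562254e-04,
        -5.64962883e-01],
       [-4.03127303e-04, -2.59002932e-01,  9.65876451e-01,
        -1.78390556e+02],
       [ 0.00000000e+00,  0.00000000e+00,  0.00000000e+00,
         1.00000000e+00]])}
```

View pics/top0.png

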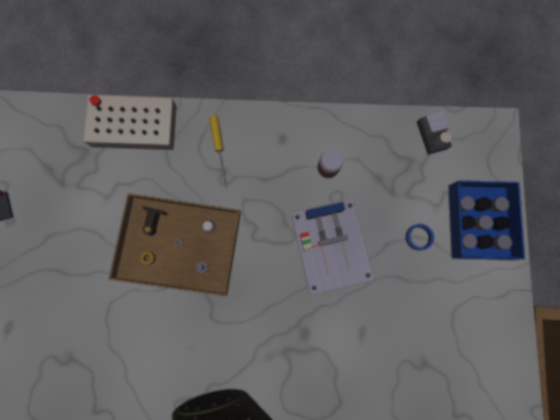

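View pics/scene0.png

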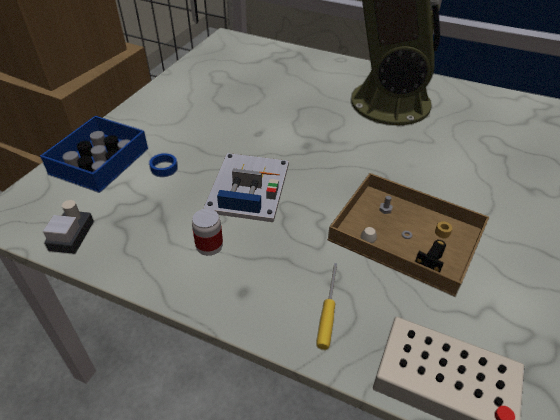

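The top view shows the carton on the left, with the bracket at about (152,218): flange up at (154,209), boss at (149,231). The fixture is on the right, with the pad at about (334,240), housing at (325,211) and gauge at (306,240). The scene view agrees: bracket at (432,255), pad at (247,178).

```bash
cat > h.py <<'E'
import numpy as np, cv2
from scipy.spatial.transform import Rotation as R
from cell import manip, camrig
def pose(s=None):
    s=s or manip.read_state(); T=np.eye(4); T[:3,:3]=R.from_euler('xyz',s['eef_rot']).as_matrix(); T[:3,3]=s['eef_pos']; return T
def cam(n,T=None):
    i=camrig.camera_info(n)
    if n=='wrist': W=T@i['mount']
    else:
        C=np.eye(4);C[:3,:3]=cv2.Rodrigues(i['rvec'])[0];C[:3,3]=i['tvec'];W=np.linalg.inv(C)
    return i['K'],i['dist'],W
def ray(c,uv):
    K,d,W=c;p=cv2.undistortPoints(np.array([[uv]],float),K,d)[0,0]
    v=W[:3,:3]@np.array([p[0],p[1],1]);return W[:3,3],v
def onz(c,uv,z):
    o,v=ray(c,uv);return o+v*(z-o[2])/v[2]
def atd(c,uv,depth):
    o,v=ray(c,uv);return o+v*depth
def tri(cs,uvs):
    A=np.zeros((3,3));b=np.zeros(3)
    for c,uv in zip(cs,uvs):
        o,v=ray(c,uv);v=v/np.linalg.norm(v);P=np.eye(3)-np.outer(v,v);A+=P;b+=P@o
    return np.linalg.solve(A,b)
def proj(c,X):
    K,d,W=c;C=np.linalg.inv(W);return cv2.projectPoints(np.array([X],float),cv2.Rodrigues(C[:3,:3])[0],C[:3,3],K,d)[0][0,0]
def snap(name):
    T=pose();im,d=camrig.camera('wrist');cv2.imwrite(f'pics/{name}.png',im[:,:,::-1]);np.savez(f'{name}.npz',T=T,d=d,im=im)
def load(name):
    z=np.load(f'{name}.npz');return cam('wrist',z['T']),z['d'],z['im']
E
python3 - <<'E'
from h import *
c=cam('top');d=np.load('top0.npy')
np.set_printoptions(precision=1,suppress=True)
for n,uv in dict(flange=(154,209),stem=(152,218),boss=(149,231),cartTL=(130,195),TR=(240,210),BL=(112,280),BR=(228,294),pad=(334,240),housL=(307,215),housR=(344,207),bedTL=(295,213),bedTR=(351,203),bedBL=(311,292),bedBR=(372,277)).items():
    print(n,atd(c,uv,d[uv[1],uv[0]]),onz(c,uv,40))
print(W:=c[2][:3,3])
E
```

```text
flange [625.  236.4  45.1] [625.8 238.   40. ]
stem [601.4 238.9  48. ] [602.5 241.3  40. ]
boss [569.  245.6  42.1] [569.2 246.3  40. ]
cartTL [661.2 302.4  35.7] [660.4 300.9  40. ]
TR [634.8  22.8   2.6] [628.8  19.5  40. ]
BL [446.2 324.6  45. ] [446.  326.5  40. ]
BR [414.9  44.9   2.7] [416.7  40.9  40. ]
pad [ 555.6 -221.    57.8] [ 557.2 -223.7   40. ]
housL [ 618.3 -152.5   53.2] [ 620.2 -153.6   40. ]
housR [ 641.3 -247.2   54.2] [ 643.7 -249.7   40. ]
bedTL [ 628.2 -123.6   16.8] [ 624.7 -122.4   40. ]
bedTR [ 659.  -272.5   17.2] [ 654.8 -268.    40. ]
bedBL [ 424.5 -168.3   15.6] [ 425.5 -165.9   40. ]
bedBR [ 465.8 -326.4   15. ] [ 465.9 -320.3   40. ]
[ 467.7  -68.7 1061.3]
```

Units first: shifts go in shares of 400 mm and turns go in shares of pi/2 rad. So 220 mm / 400 = 0.55, 175 mm / 400 = 0.4375.

```bash
python3 nudge.py '[{"dx": 0.1, "dy": -0.045}, {"dx": 0.2125, "dy": -0.09}, {"dx": 0.325, "dy": -0.135}, {"dx": 0.4375, "dy": -0.18}, {"dx": 0.55, "dy": -0.225}]' 50 && python3 nudge.py '[{"dx": 0.1125, "dy": -0.045}, {"dx": 0.225, "dy": -0.09}, {"dx": 0.3375, "dy": -0.135}, {"dx": 0.45, "dy": -0.18}, {"dx": 0.54, "dy": -0.225}]' && python3 nudge.py '[{}, {}, {}]' && python3 -c "
from h import *
snap('w1')"
```

```text
clock: 0.6
eef_pos: [338.5, -380.8, 205.3]
eef_rot: [-3.141, 0.0, 0.277]
wrist_force: [-0.1, -1.0, -0.0]
finger_gap: 57.3
finger_force: 0.0
clock: 1.1
eef_pos: [522.1, -234.9, 205.1]
eef_rot: [-3.141, 0.0, 0.278]
wrist_force: [-0.1, -1.4, 0.9]
finger_gap: 50.1
finger_force: 0.0
clock: 1.4
eef_pos: [519.8, -237.4, 205.3]
eef_rot: [-3.141, 0.0, 0.276]
wrist_force: [0.1, 0.0, 0.1]
finger_gap: 50.0
finger_force: 0.0
```

View pics/w1.png

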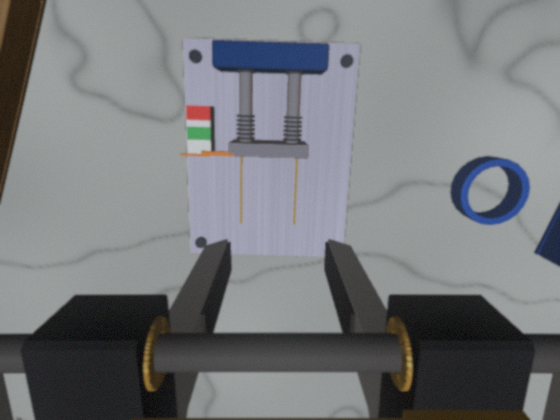

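The wrist view w1 shows the pad at (230..308, 142..158), yellow lines at (241,158–223) and (296,158–223), housing at (213–328, 40–72), and the orange pointer at row 154. I'll take a second view from a shifted place for height.

To row units: -80 mm / 400 = -0.2, -40 mm / 400 = -0.1.

```bash
python3 nudge.py '[{"dx": 0.0375, "dy": -0.1}, {"dx": 0.075, "dy": -0.2}, {"dx": 0.075, "dy": -0.2}, {"dx": 0.075, "dy": -0.2}, {"dx": 0.075, "dy": -0.2}]' && python3 -c "
from h import *
snap('w2')
a=load('w1')[2][20:265,170:370]; b=load('w2')[2]
c1=load('w1')[0];c2=load('w2')[0]
X=onz(c1,(268,150),40);print(X,proj(c2,X))
u,v=proj(c2,X).astype(int)
u=max(100,u);v=max(130,v)
b=b[v-130:v+115,u-100:u+100]
print('crop2 origin',u-100,v-130,'shape',b.shape)
cv2.imwrite('pics/c12.png',cv2.resize(np.hstack([a,b]),None,fx=2,fy=2,interpolation=cv2.INTER_CUBIC)[:,:,::-1])"
```

```text
clock: 1.95
eef_pos: [527.2, -152.9, 205.6]
eef_rot: [3.141, -0.0, 0.275]
wrist_force: [-0.8, -0.4, -0.4]
finger_gap: 49.9
finger_force: 0.0
[ 554.17522548 -217.86582371   40.        ] [349.73675944 181.22906774]
crop2 origin 249 51 shape (245, 200, 3)
```

View pics/c12.png

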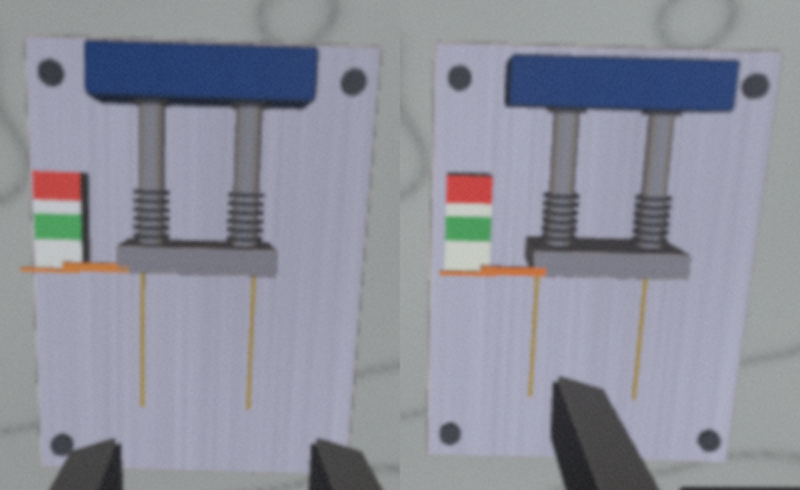

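In the crop pair the pad's top front edge runs (117,270)–(277,276) on the left and (532,274)–(689,278) on the right. The yellow lines' lower ends are at (142,407),(248,408) and (530,396),(634,399). I'll triangulate these.

Run:
```python
from h import *
np.set_printoptions(precision=1,suppress=True)
c1=load('w1')[0];c2=load('w2')[0]
P={'TL':((27,38),(437,43)),'TR':((380,47),(780,52)),'BL':((43,468),(428,455)),'padL':((117,270),(532,274)),'padR':((277,276),(689,278)),
'l1b':((142,407),(530,396)),'l2b':((248,408),(634,399)),'l1t':((143,280),(538,280)),'l2t':((253,280),(645,281)),'hTL':((318,48),(739,60)),'scr1':((51,72),(459,78)),'scr2':((354,82),(755,86)),'scr3':((62,445),(450,434))}
z={'pa':59,'hT':55}
for n,(a,b) in P.items():
    ua=np.array(a)/2+[170,20];ub=(np.array(b)-[400,0])/2+[249,51]
    h=z.get(n[:2],15)
    print(n,tri([c1,c2],[ua,ub]),onz(c1,ua,h),onz(c2,ub,h))
```

```text
TL [ 630.2 -113.2   12.1] [ 629.5 -114.    15. ] [ 630.3 -113.4   15. ]
TR [ 672.1 -275.7   10.1] [ 671.2 -275.    15. ] [ 671.1 -273.9   15. ]
BL [ 416.6 -166.6    9.9] [ 418.9 -167.3   15. ] [ 419.2 -166.2   15. ]
padL [ 541.8 -184.6   57.4] [ 542.2 -184.8   59. ] [ 541.9 -184.3   59. ]
padR [ 559.5 -255.    58. ] [ 559.3 -254.9   59. ] [ 559.8 -254.6   59. ]
l1b [ 467.9 -211.    14. ] [ 467.8 -210.9   15. ] [ 468.6 -210.7   15. ]
l2b [ 482.9 -265.8   16. ] [ 482.8 -265.9   15. ] [ 482.5 -266.2   15. ]
l1t [ 533.9 -194.7   19.7] [ 534.2 -194.5   15. ] [ 532.  -195.4   15. ]
l2t [ 548.7 -248.3   19.6] [ 549.6 -248.8   15. ] [ 546.7 -249.6   15. ]
hTL [ 656.1 -244.    51.3] [ 655.2 -243.7   55. ] [ 655.6 -242.8   55. ]
scr1 [ 618. -128.   15.] [ 618.1 -128.    15. ] [ 617.8 -127.9   15. ]
scr2 [ 653.3 -268.1   15.3] [ 653.3 -268.2   15. ] [ 653.3 -268.2   15. ]
scr3 [ 435.3 -174.5   16. ] [ 434.9 -174.4   15. ] [ 434.9 -174.6   15. ]
```

To row units: -210 mm / 400 = -0.525, -173 mm / 400 = -0.4325.

```bash
python3 nudge.py '[{"dx": 0.045, "dy": -0.1075}, {"dx": 0.09, "dy": -0.215}, {"dx": 0.135, "dy": -0.325}, {"dx": 0.18, "dy": -0.4325}, {"dx": 0.225, "dy": -0.525}]' && python3 nudge.py '[{"dx": 0.0375, "dy": -0.085, "wz": 0.07}, {"dx": 0.0725, "dy": -0.17, "wz": 0.1401}, {"dx": 0.11, "dy": -0.255, "wz": 0.2101}, {"dx": 0.145, "dy": -0.34, "wz": 0.2776}, {"dx": 0.145, "dy": -0.34, "wz": 0.2776}]' && python3 nudge.py '[{}, {}, {}]' && python3 -c "
from h import *
snap('w3')" && python3 nudge.py '[{"dx": -0.05, "dy": -0.1125}, {"dx": -0.05, "dy": -0.125}, {"dx": -0.05, "dy": -0.125}, {"dx": -0.05, "dy": -0.125}, {"dx": -0.05, "dy": -0.125}]' && python3 -c "
from h import *
snap('w4')
o=[]
for n in ('w3','w4'):
    c,d,im=load(n);u,v=proj(c,[600,240,40]).astype(int);print(n,u-100,v-100);o.append(cv2.resize(im[v-100:v+100,u-100:u+100],(400,400),interpolation=cv2.INTER_CUBIC))
cv2.imwrite('pics/c34.png',np.hstack(o)[:,:,::-1])"
```

```text
clock: 2.5
eef_pos: [556.8, 76.0, 205.5]
eef_rot: [3.142, -0.0, 0.276]
wrist_force: [1.2, -0.2, -0.2]
finger_gap: 50.1
finger_force: 0.0
clock: 3.0
eef_pos: [575.5, 224.1, 204.8]
eef_rot: [-3.141, 0.001, -0.161]
wrist_force: [-0.4, 0.2, -0.9]
finger_gap: 50.0
finger_force: 0.0
clock: 3.3
eef_pos: [575.6, 220.3, 205.6]
eef_rot: [3.142, -0.0, -0.16]
wrist_force: [0.5, 0.3, -0.0]
finger_gap: 50.3
finger_force: 0.0
clock: 3.85
eef_pos: [563.9, 273.1, 205.5]
eef_rot: [3.142, -0.0, -0.16]
wrist_force: [-0.2, 0.2, 0.6]
finger_gap: 50.1
finger_force: 0.0
w3 153 68
w4 206 47
```

View pics/c34.png

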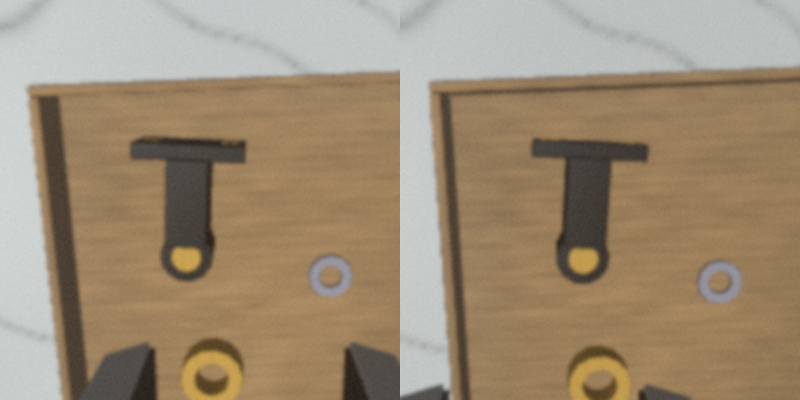

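The bracket crops show the flange's rear top edge at (131,158)–(245,162) on the left and (532,156)–(648,161) on the right, with the brass boss centre at (186,260) and (583,260).

Run:
```python
from h import *
np.set_printoptions(precision=3,suppress=True)
c1=load('w3')[0];c2=load('w4')[0];r={}
P={'L':((131,158),(532,156),45),'R':((245,162),(648,161),45),'boss':((186,260),(583,260),41),'sL':((166,205),(566,205),49),'sR':((212,205),(610,205),49)}
for n,(a,b,h) in P.items():
    ua=np.array(a)/2+[153,68];ub=(np.array(b)-[400,0])/2+[206,47]
    x,y=onz(c1,ua,h),onz(c2,ub,h);r[n]=(x+y)/2
    print(n,tri([c1,c2],[ua,ub]),x,y)
m=(r['L']+r['R'])/2;v=r['R']-r['L'];print('width',np.hypot(*v[:2]),'yaw edge',np.arctan2(v[0],-v[1])*-1+0, 'yaw axis',np.arctan2(*(m-r['boss'])[1::-1]))
d=(m-r['boss'])[:2];d/=np.linalg.norm(d);print('len',np.linalg.norm((m-r['boss'])[:2]),'origin',m[:2]-19*d,r['boss'][:2]+28*d)
```

```text
L [625.464 268.589  44.082] [625.474 268.415  45.   ] [625.554 268.582  45.   ]
R [614.914 216.115  44.017] [615.187 216.13   45.   ] [614.808 216.207  45.   ]
boss [573.126 252.297  43.036] [572.269 252.476  41.   ] [573.136 252.335  41.   ]
sL [600.974 256.529  44.413] [601.709 255.899  49.   ] [601.394 256.58   49.   ]
sR [596.552 235.543  36.775] [598.275 234.568  49.   ] [598.147 236.491  49.   ]
width 53.37623921428431 yaw edge 0.19832360867861284 yaw axis -0.20871839948539145
len 48.60763352135613 origin [601.668 246.271] [600.095 246.604]
```

To row units: 120 mm / 400 = 0.3, 20.5 mm / 400 = 0.0513, 0.043 rad / 1.5708 = 0.0274.

```bash
python3 nudge.py '[{"dx": 0.05, "dy": 0.025, "wz": 0.0127}, {"dx": 0.1025, "dy": 0.0513, "wz": 0.0274}, {"dx": 0.1025, "dy": 0.0513, "dz": 0.1125, "wz": 0.0274}, {"dx": 0.1025, "dy": 0.0513, "dz": 0.225, "wz": 0.0274}, {"dx": 0.1025, "dy": 0.0513, "dz": 0.3, "wz": 0.0274}]' && python3 nudge.py '[{"dz": 0.0625}, {"dz": 0.1125}, {"dz": 0.15}, {"dz": 0.1775}, {"dz": 0.1775}]' && python3 nudge.py '[{}, {}]'
```

```text
clock: 4.4
eef_pos: [600.0, 246.2, 82.3]
eef_rot: [3.14, 0.002, -0.203]
wrist_force: [-0.1, 0.1, 0.1]
finger_gap: 50.3
finger_force: 0.0
clock: 4.9
eef_pos: [600.3, 247.0, 13.3]
eef_rot: [3.141, 0.001, -0.202]
wrist_force: [-1.2, -0.2, -0.0]
finger_gap: 50.2
finger_force: 0.0
clock: 5.1
eef_pos: [601.3, 247.6, 15.6]
eef_rot: [-3.141, -0.001, -0.202]
wrist_force: [0.8, 0.7, -0.3]
finger_gap: 50.0
finger_force: 0.0
```

To row units: -110 mm / 400 = -0.275, -80 mm / 400 = -0.2.

```bash
python3 nudge.py '[{}, {}, {}, {}, {}]' 10 45 && python3 nudge.py '[{"dz": -0.025}, {"dz": -0.1}, {"dz": -0.2}, {"dz": -0.275}, {"dz": -0.275}]' && python3 nudge.py '[{}, {}, {}, {}]' && python3 -c "
from h import *
snap('w5')
im=load('w5')[2]
cv2.imwrite('pics/c5.png',cv2.resize(im[120:420,130:430],(600,600),interpolation=cv2.INTER_CUBIC)[:,:,::-1])"
```

```text
clock: 5.6
eef_pos: [600.8, 247.4, 14.6]
eef_rot: [3.142, -0.0, -0.202]
wrist_force: [-0.8, -1.2, 1.3]
finger_gap: 19.7
finger_force: 45.0
clock: 6.1
eef_pos: [602.5, 248.2, 129.8]
eef_rot: [-3.138, -0.007, -0.202]
wrist_force: [1.1, -0.3, -1.6]
finger_gap: 19.8
finger_force: 45.0
clock: 6.5
eef_pos: [600.4, 247.3, 123.3]
eef_rot: [3.141, 0.002, -0.202]
wrist_force: [0.2, -0.6, -2.8]
finger_gap: 19.3
finger_force: 45.0
```

View pics/c5.png

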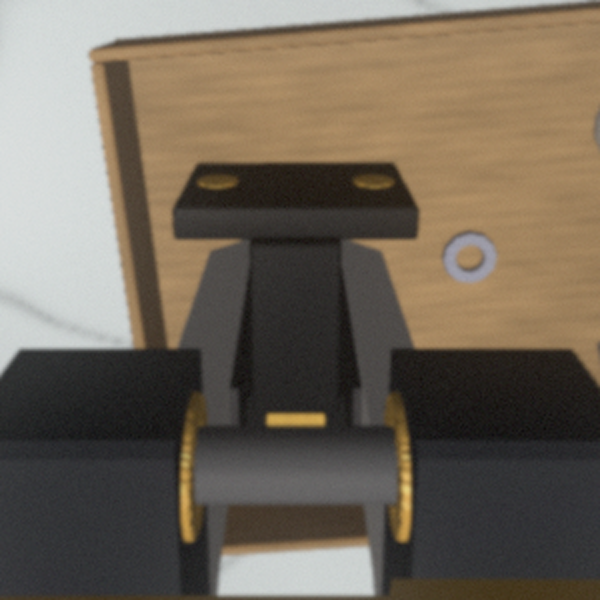

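Held in the gripper: flange front bottom edge (197,163)–(397,163), top front edge (174,210)–(418,210), rear top edge (174,238)–(418,238). I'll solve its pose in the tool frame.

Run:
```python
from h import *
np.set_printoptions(precision=3,suppress=True)
i=camrig.camera_info('wrist')
o=np.array([[27,27,0],[27,-27,0],[27,27,40],[27,-27,40],[19,27,40],[19,-27,40]],float)
u=np.array([[197,163],[397,163],[174,210],[418,210],[174,238],[418,238]],float)/2+[130,120]
ok,rv,tv=cv2.solvePnP(o,u,i['K'],i['dist'])
M=np.eye(4);M[:3,:3]=cv2.Rodrigues(rv)[0];M[:3,3]=tv[:,0]
B=i['mount']@M;print(B); print('res',(cv2.projectPoints(o,rv,tv,i['K'],i['dist'])[0][:,0]-u).ravel())
# bracket assumed parallel to tool; where do corners lie?
T0=np.eye(4);c=cam('wrist',T0)
for k in range(6):
    z=B[2,3]-o[k,2]; print(o[k],onz(c,u[k],11-o[k,2]),onz(c,u[k],8-o[k,2]))
W=pose()@B;print(W,R.from_matrix(W[:3,:3]).as_euler('xyz'),pose()[:3,3])
```

```text
[[ 1.    -0.003  0.001 -0.381]
 [-0.003 -1.    -0.009  0.286]
 [ 0.001  0.009 -1.    12.445]
 [ 0.     0.     0.     1.   ]]
res [ 0.687 -0.127 -0.699 -0.178 -0.38  -1.494  0.345 -1.49   0.444  1.607
 -0.398  1.663]
[27. 27.  0.] [ 26.9   -26.932  11.   ] [ 27.66  -26.511   8.   ]
[ 27. -27.   0.] [26.918 27.406 11.   ] [27.678 26.966  8.   ]
[27. 27. 40.] [ 26.458 -26.694 -29.   ] [ 27.431 -26.165 -32.   ]
[ 27. -27.  40.] [ 26.477  26.517 -29.   ] [ 27.449  25.978 -32.   ]
[19. 27. 40.] [ 19.98  -26.972 -29.   ] [ 21.083 -26.437 -32.   ]
[ 19. -27.  40.] [ 19.999  26.803 -29.   ] [ 21.101  26.259 -32.   ]
[[  0.98    0.198   0.004 600.021]
 [ -0.198   0.98    0.008 247.158]
 [ -0.003  -0.009   1.    111.142]
 [  0.      0.      0.      1.   ]] [-0.009  0.003 -0.199] [600.468 247.367 123.586]
```

To row units: 185 mm / 400 = 0.4625, 145 mm / 400 = 0.3625.

```bash
python3 nudge.py '[{"dx": -0.0025, "dy": 0.0625}, {"dx": -0.0075, "dy": 0.1625}, {"dx": -0.0125, "dy": 0.2625}, {"dx": -0.0175, "dy": 0.3625}, {"dx": -0.0225, "dy": 0.4625}]' && python3 nudge.py '[{"dx": -0.005, "dy": 0.1}, {"dx": -0.01, "dy": 0.2}, {"dx": -0.015, "dy": 0.3}, {"dx": -0.02, "dy": 0.4}, {"dx": -0.025, "dy": 0.4875}]' && python3 nudge.py '[{"dx": -0.005, "dy": 0.0875, "wz": -0.0573}, {"dx": -0.0075, "dy": 0.1625, "wz": -0.1146}, {"dx": -0.01, "dy": 0.225, "wz": -0.1783}, {"dx": -0.0125, "dy": 0.275, "wz": -0.2355}, {"dx": -0.015, "dy": 0.3025, "wz": -0.2858}]' && python3 nudge.py '[{"dz": 0.05}, {"dz": 0.125}, {"dz": 0.175}, {"dz": 0.2}, {"dz": 0.2}]' && python3 nudge.py '[{}, {}, {}]' && python3 -c "
from h import *
snap('w6')
im=load('w6')[2]
cv2.imwrite('pics/c6.png',cv2.resize(im[0:300,100:460],(720,600),interpolation=cv2.INTER_CUBIC)[:,:,::-1])"
```

```text
clock: 7.05
eef_pos: [554.1, 66.6, 124.3]
eef_rot: [3.142, 0.0, -0.202]
wrist_force: [1.0, 0.6, -1.9]
finger_gap: 19.8
finger_force: 45.0
clock: 7.55
eef_pos: [505.1, -122.7, 124.4]
eef_rot: [3.142, 0.0, -0.203]
wrist_force: [0.9, 0.6, -2.3]
finger_gap: 20.0
finger_force: 45.0
clock: 8.05
eef_pos: [475.1, -239.7, 124.2]
eef_rot: [-3.142, 0.0, 0.249]
wrist_force: [0.1, 0.4, -2.5]
finger_gap: 19.6
finger_force: 45.0
clock: 8.55
eef_pos: [475.1, -238.0, 43.4]
eef_rot: [-3.14, 0.001, 0.247]
wrist_force: [0.1, 0.5, -1.6]
finger_gap: 19.6
finger_force: 45.0
clock: 8.85
eef_pos: [476.0, -238.5, 45.4]
eef_rot: [3.141, -0.001, 0.247]
wrist_force: [0.3, 0.1, -2.1]
finger_gap: 19.6
finger_force: 45.0
```

View pics/c6.png

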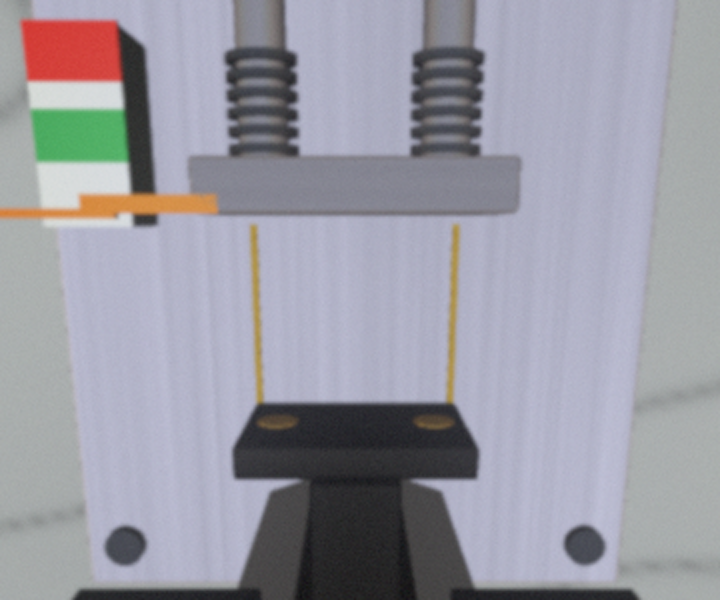

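The flange bottom edge (257–455, row 404) is centred between the yellow lines (260 and 450) and on the pad (190–518). It looks square, so I'll lower to the bed.

To row units: 18 mm / 400 = 0.045, 14 mm / 400 = 0.035.

```bash
python3 nudge.py '[{"dz": 0.02}, {"dz": 0.035}, {"dz": 0.045}, {"dz": 0.045}, {"dz": 0.045}]' && python3 nudge.py '[{"dz": 0.0013}, {"dz": 0.0025}, {"dz": 0.0025}, {"dz": 0.0025}]'&& python3 nudge.py '[{"dz": 0.0013}, {"dz": 0.0025}, {"dz": 0.0025}, {"dz": 0.0025}]'
```

```text
clock: 9.4
eef_pos: [475.6, -238.3, 26.3]
eef_rot: [-3.141, 0.0, 0.247]
wrist_force: [0.2, -0.2, -2.0]
finger_gap: 19.7
finger_force: 45.0
clock: 9.8
eef_pos: [475.7, -238.3, 25.5]
eef_rot: [3.142, -0.0, 0.247]
wrist_force: [-0.7, 0.1, -2.6]
finger_gap: 19.9
finger_force: 45.0
clock: 10.2
eef_pos: [475.6, -238.3, 24.5]
eef_rot: [3.142, -0.0, 0.247]
wrist_force: [-0.2, 1.5, -0.6]
finger_gap: 19.2
finger_force: 45.0
```

To row units: 0.5 mm / 400 = 0.0013.

```bash
python3 nudge.py '[{"dz": 0.0013}, {"dz": 0.0013}, {"dz": 0.0013}]'&& python3 nudge.py '[{"dx": 0.025}, {"dx": 0.05}, {"dx": 0.075}, {"dx": 0.095}, {"dx": 0.105}]' && python3 nudge.py '[{}, {}, {}]'
```

```text
clock: 10.5
eef_pos: [475.7, -238.3, 24.5]
eef_rot: [3.141, -0.0, 0.247]
wrist_force: [-2.6, 1.6, 7.4]
finger_gap: 19.4
finger_force: 45.0
clock: 11.0
eef_pos: [516.6, -228.3, 24.5]
eef_rot: [3.141, 0.0, 0.247]
wrist_force: [-6.8, -1.9, 9.7]
finger_gap: 19.8
finger_force: 45.0
clock: 11.3
eef_pos: [517.0, -228.2, 24.6]
eef_rot: [3.14, -0.002, 0.247]
wrist_force: [3.7, 0.2, 6.5]
finger_gap: 20.0
finger_force: 45.0
```

To row units: 6 mm / 400 = 0.015, 3 mm / 400 = 0.0075.

```bash
python3 nudge.py '[{"dz": -0.0013}, {"dx": 0.0075, "dz": -0.0013}, {"dx": 0.015, "dz": -0.0013}, {"dx": 0.015, "dz": -0.0013}, {"dx": 0.015, "dz": -0.0013}]'&& python3 nudge.py '[{"dx": 0.005}, {"dx": 0.01}, {"dx": 0.015}, {"dx": 0.015}, {"dx": 0.015}]' && python3 nudge.py '[{"dx": 0.005}, {"dx": 0.01}, {"dx": 0.015}, {"dx": 0.015}, {"dx": 0.015}]'
```

```text
clock: 11.8
eef_pos: [521.8, -226.8, 24.6]
eef_rot: [-3.141, 0.001, 0.247]
wrist_force: [-2.8, -0.5, 6.1]
finger_gap: 19.7
finger_force: 45.0
clock: 12.3
eef_pos: [526.9, -225.5, 24.5]
eef_rot: [-3.141, 0.002, 0.247]
wrist_force: [-9.4, -2.6, 9.7]
finger_gap: 19.8
finger_force: 45.0
clock: 12.8
eef_pos: [532.5, -224.1, 24.5]
eef_rot: [-3.141, 0.003, 0.247]
wrist_force: [-12.3, -2.7, 11.2]
finger_gap: 19.2
finger_force: 45.0
```

To row units: 6 mm / 400 = 0.015, 4 mm / 400 = 0.01.

```bash
python3 nudge.py '[{"dz": -0.0015}, {"dx": 0.005, "dz": -0.0015}, {"dx": 0.01, "dz": -0.0015}, {"dx": 0.015, "dz": -0.0015}, {"dx": 0.015, "dz": -0.0015}]'&& python3 nudge.py '[{"dx": 0.0025, "dz": -0.001}, {"dx": 0.005, "dz": -0.001}, {"dx": 0.005, "dz": -0.001}, {"dx": 0.005, "dz": -0.001}]' && python3 -c "
from h import *
snap('w7')
im=load('w7')[2]
cv2.imwrite('pics/c7.png',cv2.resize(im[0:300,100:460],(720,600),interpolation=cv2.INTER_CUBIC)[:,:,::-1])"
```

```text
clock: 13.3
eef_pos: [538.0, -222.6, 24.6]
eef_rot: [-3.141, 0.004, 0.247]
wrist_force: [-10.2, -3.7, 5.0]
finger_gap: 19.6
finger_force: 45.0
clock: 13.7
eef_pos: [539.6, -222.2, 24.6]
eef_rot: [-3.14, 0.004, 0.246]
wrist_force: [-10.6, -4.1, 2.1]
finger_gap: 19.9
finger_force: 45.0
```

View pics/c7.png

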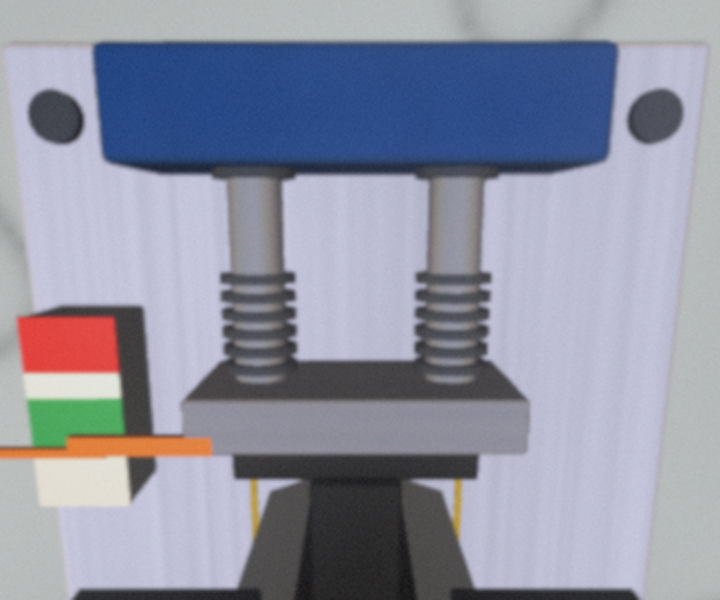

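Run:
```python
from h import *
np.set_printoptions(precision=2,suppress=True)
c=load('w7')[0];f=np.array([np.cos(.247),np.sin(.247)]);o=np.array([550.5,-219.7])
for n,uv,z in (('padL',(184,453),59),('padR',(527,454),59),('hL',(95,43),55),('hR',(616,42),55),('flL',(233,478),55),('flR',(477,478),55),('g0',(85,503),39),('g12',(80,452),39),('g24',(75,399),39),('scrL',(56,116),15),('scrR',(656,116),15)):
    p=onz(c,np.array(uv)/2+[100,0],z)[:2]-o;print(n,p@f,p@[-f[1],f[0]])
F=[];T=[]
s=manip.read_state();print(s['wrist_force'],pose(s)[:3,3],s['clock'])
```

```text
padL 16.77560523357521 36.57608750016235
padR 16.55942992885907 -35.552085542168555
hL 95.70840251822631 48.9429416019961
hR 95.83495651808312 -47.87712934742792
flL 9.695372709491012 27.253819429014015
flR 9.700944759553401 -26.004391310312617
g0 -2.7183713738786723 66.5006566191813
g12 10.369496398172846 66.4102600723584
g24 23.44028686694848 66.26419306506968
scrL 88.08177542987059 73.08195584365903
scrR 88.03024964694445 -72.2404963847506
[-10.55  -5.47   2.77] [ 539.64 -222.21   24.62] 13.75
```

The stop is at about 17 mm, mid-green, with the flange centred within 1 mm and square. I'll hold now.

```bash
for i in 1 2 3 4 5; do python3 nudge.py '[{}, {}, {}, {}, {}]' | grep -E "clock|pos|wrist|force"; done; python3 -c "
from h import *
snap('w8')
c,d,im=load('w8')
cv2.imwrite('pics/c8.png',cv2.resize(im[0:300,100:460],(720,600),interpolation=cv2.INTER_CUBIC)[:,:,::-1])"
```

```text
clock: 14.25
eef_pos: [539.6, -222.2, 24.6]
wrist_force: [-10.0, -5.2, 1.9]
finger_force: 45.0
clock: 14.75
eef_pos: [539.6, -222.2, 24.6]
wrist_force: [-10.6, -5.1, 2.4]
finger_force: 45.0
clock: 15.25
eef_pos: [539.6, -222.2, 24.6]
wrist_force: [-9.8, -5.4, 1.2]
finger_force: 45.0
clock: 15.75
eef_pos: [539.6, -222.2, 24.6]
wrist_force: [-9.9, -4.0, 2.6]
finger_force: 45.0
clock: 16.25
eef_pos: [539.6, -222.2, 24.7]
wrist_force: [-11.0, -4.3, 2.4]
finger_force: 45.0
```

View pics/c8.png

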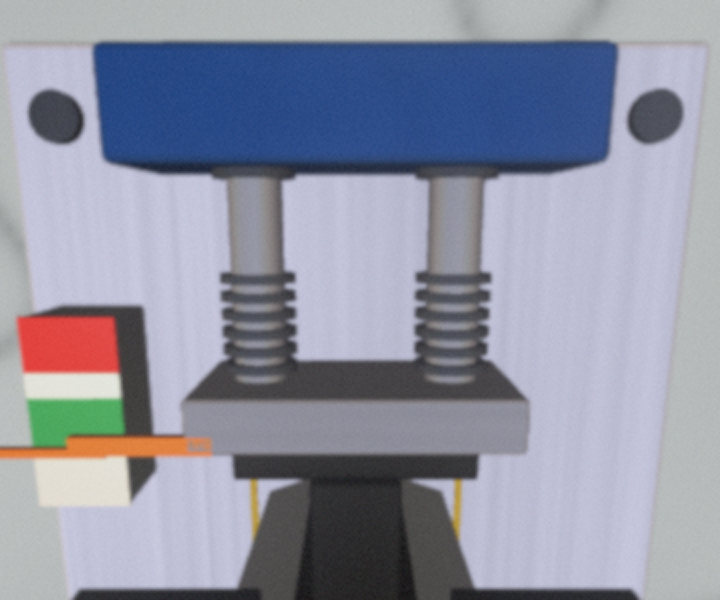

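The view is unchanged: the pad's front edge is still at row 453 (about 17 mm of stop travel), and the pointer and pad keep the same rows as before. The pose and push were steady for 2.5 s, so I'm handing in.

```bash
python3 -c "
from cell import manip, camrig
print(manip.sign_off())"
```

```text
the job is handed in; nothing more can be done
None
```

The job is handed in: the bracket is flat on the fixture bed, gripped at 45 N and pressed centrally and squarely on the pad at about 17 mm of stop travel (mid-green), held steady for 2.5 s; the verdict was not shown to me, and I did not look at the other fittings again after the lift.

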